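# Clamp the gilt trophy column in the cam press and hold the lever at full lift

### The arm

A 6-joint arm with a two-finger parallel gripper is mounted at the origin on the work surface. World frame = base frame: x ahead of the robot, y to its left, z up, the work surface at z = 0. Lengths are in m, angles in rad, forces in N, time in s.
With the tool pointing down it reaches from about 0.375 to 0.9 m from the base axis. Payload 3.1 kg.
Tool frame: the origin (TCP) lies on the centre line of the jaws, within the pads' length; the fingertips stand robot.finger_overhang ahead of it and the grasp point (between the pads) lies 2 mm behind it (robot.finger_overhang is the distance from the TCP to the fingertips, in m); z points along the fingers, y is the direction in which the jaws open and shut (so a half turn about z gives the same grasp; the last joint's range is limited). The gripper opens to 87 mm and grips with 3 to 60 N. Pads are 19 mm wide; open, the fingers measure 117 mm over their backs; the gripper's body (75 mm by 190 mm) begins 51 mm behind the grasp point.
Start: joints at [-1.341, 0.527, 1.433, -0, 1.181, -0.178], TCP at [0.248, -0.574, 0.24] pointing down, gripper open.
Joint ranges: [-3.08, 3.08], [-0.75, 2.2], [0.22, 2.44], [-1.43, 4.57], [0, 2.65], [-2.85, 2.85]. Speed limits (rad/s): [2.79, 2.79, 3.14, 3.14, 3.14, 3.14].

### API

Orientations are given as a unit quaternion [x, y, z, w].
In Python, from rig import robot gives the robot as it stands. The module is installed in compiled form; this text tells all that it offers.
- The arm moves only by the tool step_arm, never from a script. Its arguments are lists of equal length, an entry for each row: "slide": the shift along the tool's x, y, z in mm, a list of three; "twist": the turn about the tool's z in degrees. A call has 1 to 20 rows; each row shifts and turns the commanded pose from where the row before left it, along the tool's axes as they then stand; what a row does not reach is not made up. A row lasts 1/12 s, in which the tool goes at most 41.7 mm and 7.16 degrees, less where a joint would pass 70% of its speed; a pose out of reach is approached as far as the arm can. A call is refused whole if a number of a shift passes 41.7 or a number of a turn 7.16, either way. A call with a gripper value outside its range is refused whole. "jaw" is the finger opening in mm, from 0 to 87, set as the call begins (left out, the last holds). The fingers move at their own pace and stop on an object; "force" is the grip in N (left out, the last holds). Time passes only in rows, so rows that do not move let the fingers close. It gives the time, the measured TCP pose, the force and the opening at its end, in the units of the state.
- robot.get_obs(): the state, without advancing time (a new reading comes with each control period).
- robot.camera(name): name is "scene" or "side" or "wrist"; returns a dict with "color" (420x560x3 uint8, blue, green, red), "depth" (420x560 float32, m along the optical axis (not along the pixel's ray), 0 where there is no reading), "camera_matrix" (3x3 intrinsics, pixels), "k1" (the pictures are not rectified: a ray, as slopes to the right and down, at radius r is drawn at 1 + k1 r^2 times it, then the intrinsics apply), "origin" and "orientation" of the camera in the world. Camera axes: x right, y down, z forward; pixel columns grow to the right and rows downward; lengths in m; the calibration is good to about 2 mm. A picture is of the moment at which its call begins.
- robot.hand_in(): hands the job in, once; it reports no verdict.
The state is a dict: "time": time; "q": joint angles; "joint_velocities": joint speeds; "joint_torque": joint torques, N m; "position": TCP position; "tool_rot": TCP orientation; "ft_force": force on the tool from outside, world axes, zero at the start; "moment": the same for the moment, N m; "grip_width": finger opening in m.
Only numpy, scipy, OpenCV 4.12 (cv2) and the standard library are available. Lean on these libraries where they do the work, as an engineer would, in place of code of your own. Each camera call takes 0.05 s, during which the arm holds its last target.

### The job

Take the gilt trophy column out of the teal tray, lay it in the cradle of the cam press between the rubber pad and the brass cam, and let go of it. Then turn the press's red-knobbed lever to the cam's highest lift, where the lever lies over the red stripe and the cam presses the column into the sprung pad, and finish while still holding the lever there with the fingers, as it springs back if let go. Leave the other things in the tray, and do not disturb what stands on the desk.

Things in the scene. Friction and masses are not known exactly. Their poses are not given: they have to be found in the camera images.
- column: The gilt (golden) trophy column to be clamped, 100 mm long, about 180 g, lying in the tray. Its stem is a round bar, 20 mm diameter and 60 mm long; at each end is a square gilt cap 28 x 28 mm, 20 mm long. Origin at its geometric centre; x axis along its length. Both ends are alike, and either may face the pad.
- silver_column: Same shape and size as the gilt column, but silver grey: not wanted. Origin at its centre, x along its length.
- usb_stick: Black memory stick in the tray, 56 x 20 x 10 mm. Origin under it.
- tape_roll: Roll of clear tape lying flat in the tray, 54 mm diameter, 18 mm high. Origin at the centre of its underside.
- eraser: Blue and white eraser in the tray, 51 x 22 x 13 mm. Origin under it.
- staples: Small cardboard box of staples in the tray, 58 x 34 x 16 mm. Origin at the centre of its underside.
- tray: Teal open tray fixed to the desk, 270 mm (x) x 330 mm (y), walls 30 mm high, walls and floor 4 mm thick. Six things lie in it, about 85 to 125 mm apart, in any order. Origin at the centre of its underside.
- press: Grey cam press fixed to the desk, base 110 mm wide, 10 mm thick; its place may be swapped with the tray's. Origin on the desk. Along its own y axis, from -y to +y: blue back block (y = -161 to -143 mm, 60 mm high), black sprung pad (face at y = -125 mm), cradle of two aluminium saddles, brass cam disc with its lever, narrow tongue with a red stripe.
- nest (a point): Centre of the column when it lies in the cradle just touching the unpressed pad: 45 mm above the desk, y = -75 mm in the press frame; axes as the press. The column lies along y. With the lever at rest, pad and cam are 110 mm apart: lay it in with its centre 0 to 10 mm to the +y side of this point (5 mm is the middle), x = 0, z = 0. At full lift the cam pushes it to y = -6 mm.
- pad: Black rubber pad, 26 x 26 mm, on springs at the -y end of the cradle; it gives way along -y with 1.3 N per mm, 11 mm at most. At the highest lift the cam has pushed the column about 6 mm into it, giving about 8 N. Its origin is the press's origin when not pressed, not the pad's own middle.
- cam_lever (a joint): Lever angle, rad: 0 at rest, end stop 2.3. Turns about the upright axis at point lever_axis, clockwise from above. At 0 the lever points along the press's -x; at 1.57 along +y, in line with the column and over the red stripe: the cam's highest lift, 16 mm (lift = 16 mm x sine of angle). A spring (0.28 N m per rad, about 4.5 N at the knob at 1.57) turns it back to 0 if let go.
- saddle_floor (a point): Point on the flat floor level of the cradle, 31 mm above the desk, right below point nest; axes as the press. Saddle walls span y = -50 to -32 mm and +27 to +43 mm from here; their channel is 33 mm wide, 11 mm deep, then flares to about 60 mm wide at 52 mm above the desk. The 59 mm between the saddles are open down to the base plate, for fingers beside the stem.
- lever_axis (a point): On the lever's axis of turning, at x = 0, y = +11 mm in the press frame, 67 mm above the desk (top of the lever's bar).
- cam_knob (a point): Point in the red upright round knob at the end of the lever, 100 mm from the lever's axis and 92 mm above the desk. The knob is 22 mm in diameter and reaches from 67 to 112 mm above the desk; the lever's bar is 16 mm wide, with its top at 67 mm. The axes of this point turn with the lever.
- mouse: Black computer mouse on the desk, 105 x 60 x 33 mm. Origin under it.
- pen_box: Teal pen box with pens, 85 x 85 mm, 150 mm high with its pens. Origin under it.
- thermos: Dark steel bottle, 68 mm diameter, 210 mm high. Origin under it.
- jar: Amber jar with white lid, 72 mm diameter, 85 mm high. Origin under it.

How it is judged:
On the way, in this order (a step that is already met when the one before it is completed fails the run):
1. the gilt column lies let go in the cradle between pad and cam, the lever still near its rest (x of column in the frame of nest between -0.006 and 0.006 m and z of column in the frame of nest between -0.004 and 0.006 m and angle between the x axis of column and the y axis of nest, either way round below 0.1 rad and y of column in the frame of nest between -0.003 and 0.013 m and contact force between the fingers and column below 0.1 N and value of joint cam_lever below 0.5 rad), for 0.2 s.
2. the fingers hold the lever at the cam's highest lift and the column is pressed into the pad (x of column in the frame of nest between -0.006 and 0.006 m and z of column in the frame of nest between -0.004 and 0.006 m and angle between the x axis of column and the y axis of nest, either way round below 0.1 rad and y of column in the frame of nest between -0.009 and -0.0035 m and contact force between column and pad above 3 N and contact force between the fingers and column below 0.1 N and value of joint cam_lever between 1.42 and 1.72 rad and contact force between the fingers and cam_lever above 0.5 N), for 0.2 s.
At the end, for the whole second after the job is handed in: Gilt column let go in the cradle: within 6 mm sideways, -4 to +6 mm in height, 0.10 rad of the press line, pushed 3.5 to 9 mm into the pad, which bears on it with over 3 N; lever between 1.42 and 1.72 rad (highest lift 1.57), fingers bearing on it with over 0.5 N (all of step 2); the arm keeps its last pose, push and grip.
It fails at once if another thing from the tray is carried out of it (more than 220 mm from the tray's centre) (horizontal distance between any of silver_column, usb_stick, tape_roll, eraser, staples and tray above 0.22 m).
It fails at once if mouse, pen box, thermos or jar is moved by more than 40 mm (distance of any of mouse, pen_box, thermos, jar from where it was at the start of the episode above 0.04 m).
It also fails if it takes over 54 s, if anything falls off the work surface, if the arm or the gripper's body presses on something with over 40 N, if the wrist force passes 120 N, or if a joint passes its speed limit or range.

## Working session

There is one attempt and no reset: what is moved stays moved. The work goes in short steps, Python scripts to look and compute and a tool call to move; the robot and the scene stay as the last step left them, time stands still between calls to the robot, and variables do not carry over. Pictures are saved under pics/ and viewed, and the job is handed in when it is done.

Besides the shell and the picture viewer there is one more tool, called after "Call:" as name(argument=value, ...) on one line, values as JSON. step_arm: Moves the arm, as the interface text tells. Its arguments: {"type":"object","properties":{"slide":{"type":"array","items":{"type":"array","items":{"type":"number"}}},"twist":{"type":"array","items":{"type":"number"}},"jaw":{"type":"number"},"force":{"type":"number"}},"required":["slide","twist"]}

```bash
mkdir -p pics; ls; cat > h.py <<'E'
import numpy as np,cv2
from scipy.spatial.transform import Rotation as R
from rig import robot
def snap(n,f):
    c=robot.camera(n); cv2.imwrite('pics/'+f+'.png',c['color']); np.savez('pics/'+f+'.npz',**{k:np.array(v) for k,v in c.items()}); return c
def load(f): return dict(np.load('pics/'+f+'.npz'))
def rotm(o):
    o=np.array(o); return o if o.shape==(3,3) else R.from_quat(o).as_matrix()
def cloud(c):
    K=np.array(c['camera_matrix']);k1=float(c['k1']);h,w=c['depth'].shape
    u,v=np.meshgrid(np.arange(w),np.arange(h))
    p=np.stack([u,v],-1).reshape(-1,1,2).astype(float)
    n=cv2.undistortPointsIter(p,K,np.array([k1,0,0,0.]),None,None,(3,50,1e-10)).reshape(h,w,2)
    d=np.array(c['depth'])[...,None]
    P=np.concatenate([n*d,d],-1)@rotm(c['orientation']).T+np.array(c['origin'])
    P[c['depth']==0]=np.nan
    return P
E
python3 - <<'E'
from h import *
for n in ['scene','side','wrist']:
    c=snap(n,n+'0'); print(n,c['origin'],c['orientation'],c['k1'],c['camera_matrix'])
o=robot.get_obs();print(o, robot.finger_overhang)
E
```

```text
pics
scene [ 1.32111186 -0.24893077  1.27298106] [ 0.77420315  0.56812814 -0.16008756 -0.22849918] -0.022020733182433087 [[469.81249644   0.         280.1599576 ]
 [  0.         469.81249644 206.0476049 ]
 [  0.           0.           1.        ]]
side [ 0.48705681 -0.96288167  1.04424389] [ 0.92111089 -0.0449396   0.02878055 -0.38562526] -0.05735316444628361 [[457.6915955    0.         284.45145055]
 [  0.         457.6915955  212.85508131]
 [  0.           0.           1.        ]]
wrist [ 0.30801534 -0.54737804  0.38398563] [ 0.82876332 -0.54577531 -0.06912672  0.10248007] -0.04597322879469338 [[317.68943007   0.         281.55325892]
 [  0.         317.68943007 209.99831561]
 [  0.           0.           1.        ]]
{'time': 0.15, 'q': array([-1.34148964e+00,  5.28265414e-01,  1.43362424e+00, -1.45788304e-06,
        1.18137673e+00, -1.78493244e-01]), 'joint_velocities': array([-0.00186687, -0.00545918, -0.00474525, -0.00117986,  0.00286044,
       -0.00094197]), 'joint_torque': array([-6.83880899e-05, -4.40434599e+01, -1.76841545e+01,  6.33875909e-02,
        5.52795071e-02, -9.45064835e-05]), 'position': array([ 0.24777584, -0.57320333,  0.23878337]), 'tool_rot': array([ 9.79283924e-01,  2.02490236e-01, -2.19336687e-05, -8.36579575e-04]), 'ft_force': array([ 0.69345866, -0.08306426,  0.27164113]), 'moment': array([-0.01290482,  0.01141456,  0.07327955]), 'grip_width': 0.08713699063175898} 0.017
```

View pics/scene0.png

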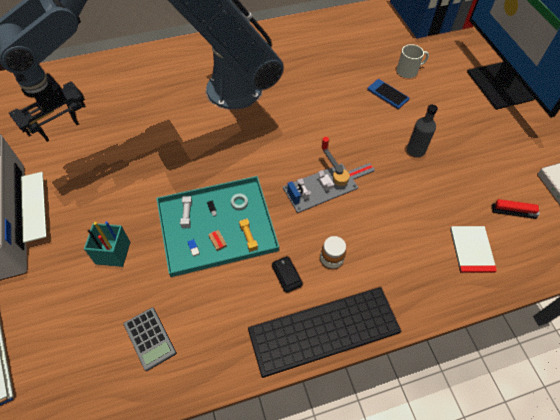

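View pics/side0.png

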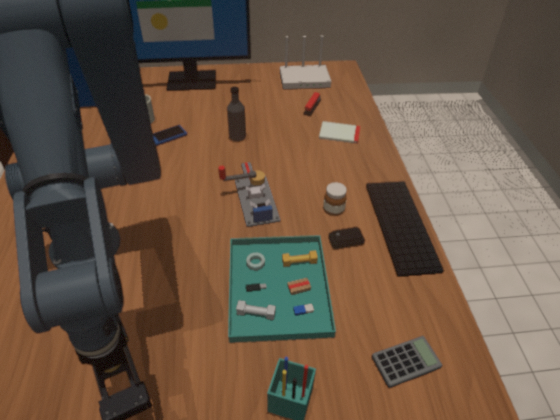

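View pics/wrist0.png

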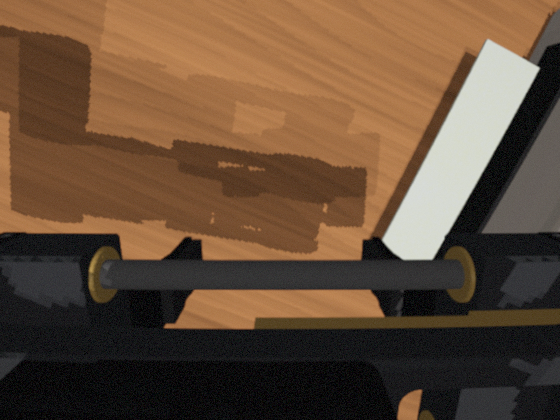

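The scene view shows the gilt column at (249,234), lying in the tray's far corner. The press is at (320,188), with its blue block at (298,190), the knob at (325,143) and the stripe at (360,172). The silver column is at (186,211). Next I measure these.

```bash
cat > m.py <<'E'
from h import *
def reg(f,lo,hi,box,name,zr=(0.0,0.3),dil=0):
    c=load(f);P=cloud(c);hsv=cv2.cvtColor(c['color'],cv2.COLOR_BGR2HSV)
    m=cv2.inRange(hsv,np.array(lo),np.array(hi))>0
    b=np.zeros_like(m);b[box[1]:box[3],box[0]:box[2]]=1
    m&=b; m&=(P[...,2]>zr[0])&(P[...,2]<zr[1])
    q=P[m]; 
    if len(q)==0: print(name,'none');return q
    mu=q.mean(0);w,V=np.linalg.eigh(np.cov((q-mu)[:,:2].T));a=V[:,1]
    t=(q[:,:2]-mu[:2])@a;s=(q[:,:2]-mu[:2])@V[:,0]
    ctr=mu[:2]+a*(t.max()+t.min())/2+V[:,0]*(s.max()+s.min())/2
    print(name,f,len(q),'mean',mu.round(4),'ctr',ctr.round(4),'ang',round(np.degrees(np.arctan2(a[1],a[0])),1),'len',np.ptp(t).round(4),np.ptp(s).round(4),'z',np.percentile(q[:,2],[2,50,98]).round(3))
    return q
E
python3 - <<'E'
from m import *
reg('scene0',(15,120,90),(32,255,255),(235,212,265,256),'gilt')
reg('side0',(15,120,90),(32,255,255),(278,248,322,270),'gilt')
reg('scene0',(100,120,50),(130,255,255),(283,175,312,206),'blue')
reg('side0',(100,120,50),(130,255,255),(246,195,278,225),'blue')
reg('scene0',(0,150,90),(8,255,255),(315,132,335,153),'knob')
reg('side0',(0,150,90),(8,255,255),(214,160,230,182),'knob')
reg('scene0',(15,90,60),(32,255,255),(330,168,352,190),'brass')
reg('side0',(15,90,60),(32,255,255),(245,165,270,190),'brass',(0.04,.2))
for h in [(0,9),(170,180)]:
  reg('scene0',(h[0],120,90),(h[1],255,255),(345,160,378,182),'stripe')
  reg('side0',(h[0],120,90),(h[1],255,255),(236,160,260,176),'stripe')
# press base corners via enlarged pic
for f,b in [('scene0',(270,130,390,220)),('side0',(210,150,300,230))]:
    c=load(f)['color'][b[1]:b[3],b[0]:b[2]]; cv2.imwrite('pics/z_'+f+'.png',cv2.resize(c,None,fx=6,fy=6,interpolation=cv2.INTER_CUBIC))
E
```

```text
gilt scene0 243 mean [ 0.6402 -0.1189  0.0271] ctr [ 0.6312 -0.1183] ang -177.4 len 0.1175 0.0277 z [0.014 0.028 0.036]
gilt side0 266 mean [ 0.6386 -0.1248  0.0289] ctr [ 0.6377 -0.1219] ang -177.2 len 0.0979 0.0278 z [0.016 0.03  0.038]
blue scene0 142 mean [0.5501 0.0565 0.0506] ctr [0.5439 0.0663] ang -171.9 len 0.0609 0.0367 z [0.02  0.056 0.065]
blue side0 15 mean [0.5383 0.0528 0.0629] ctr [0.5361 0.0529] ang -166.4 len 0.0368 0.0099 z [0.06  0.063 0.066]
knob scene0 55 mean [0.4198 0.2064 0.0965] ctr [0.378  0.2236] ang 156.5 len 0.1232 0.0184 z [0.003 0.108 0.114]
knob side0 79 mean [0.422  0.199  0.1006] ctr [0.4238 0.204 ] ang -137.4 len 0.0265 0.019 z [0.075 0.104 0.119]
brass scene0 196 mean [0.5423 0.2185 0.0518] ctr [0.5201 0.2289] ang 145.8 len 0.0914 0.0548 z [0.01  0.055 0.064]
brass side0 140 mean [0.5411 0.2115 0.0561] ctr [0.5422 0.2173] ang 67.6 len 0.0561 0.0412 z [0.043 0.058 0.063]
stripe scene0 66 mean [0.5055 0.3101 0.01  ] ctr [0.5038 0.312 ] ang 98.5 len 0.0901 0.0151 z [0.004 0.011 0.015]
stripe side0 34 mean [0.5061 0.3208 0.0161] ctr [0.5088 0.2894] ang 95.1 len 0.1246 0.0111 z [0.009 0.014 0.038]
stripe scene0 3 mean [0.5108 0.2918 0.011 ] ctr [0.511  0.2907] ang 81.6 len 0.0411 0.0031 z [0.009 0.011 0.013]
stripe none
```

View pics/z_scene0.png

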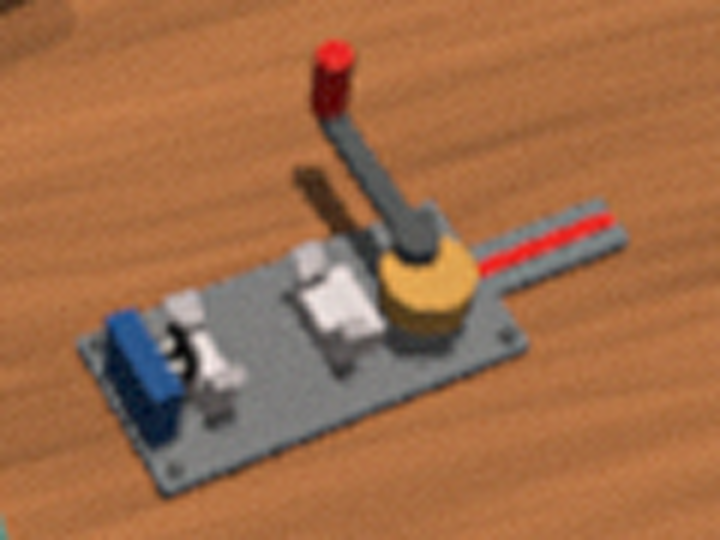

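View pics/z_side0.png

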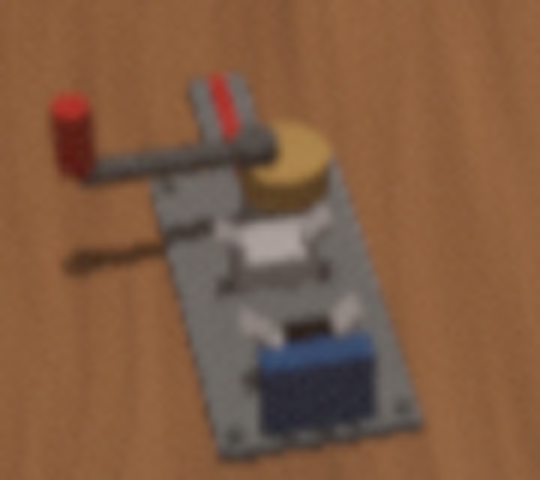

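```bash
python3 - <<'E'
from h import *
for f,pts in [('scene0',{'pen':(106,240),'thermos_top':(430,112),'thermos':(420,140),'jar':(335,245),'knobtop':(326,139),'bluetop':(294,186),'base':[0,0]}),('side0',{'pen':(292,375),'thermos':(237,105),'jar':(335,190)})]:
    P=cloud(load(f))
    for k,(u,v) in pts.items(): print(f,k,P[v,u].round(3))
# press base corners from zoom: (u/6+270,v/6+130)
P=cloud(load('scene0'))
def planept(f,u,v,z):
    c=load(f);K=c['camera_matrix'];n=cv2.undistortPointsIter(np.array([[[u,v]]],float),K,np.array([float(c['k1']),0,0,0]),None,None,(3,50,1e-10))[0,0]
    d=rotm(c['orientation'])@np.array([n[0],n[1],1]);o=c['origin'];return o+d*(z-o[2])/d[2]
A=[planept('scene0',270+(u+.5)/6-.5,130+(v+.5)/6-.5,.01) for u,v in [(80,345),(168,487),(525,345)]]
print('corners',[a.round(4) for a in A]); 
for i,j in [(0,1),(1,2)]:
    d=A[j]-A[i];print(np.linalg.norm(d),np.degrees(np.arctan2(d[1],d[0])))
B=[planept('side0',210+(u+.5)/6-.5,150+(v+.5)/6-.5,.01) for u,v in [(222,455),(422,422)]]
d=B[1]-B[0];print([b.round(4) for b in B],np.linalg.norm(d),np.degrees(np.arctan2(d[1],d[0])))
c=load('wrist0');o=robot.get_obs();Rt=rotm(o['tool_rot'])
print('cam in tool',Rt.T@(c['origin']-o['position']),'\n',Rt.T@rotm(c['orientation']))
E
```

```text
scene0 pen [ 0.55  -0.524  0.054]
scene0 thermos_top [0.484 0.522 0.201]
scene0 thermos [0.498 0.513 0.086]
scene0 jar [0.779 0.102 0.087]
scene0 knobtop [0.417 0.209 0.105]
scene0 bluetop [0.533 0.062 0.059]
scene0 base [-1.346 -0.993 -0.287]
side0 pen [ 0.573 -0.485  0.046]
side0 thermos [0.485 0.517 0.15 ]
side0 jar [0.776 0.09  0.09 ]
corners [array([0.4947, 0.0391, 0.01  ]), array([0.5951, 0.0556, 0.01  ]), array([0.5665, 0.2714, 0.01  ])]
0.10175063998374828 9.320347963017138
0.2176943279299973 97.55351297563449
[array([0.4924, 0.036 , 0.01  ]), array([0.5987, 0.051 , 0.01  ])] 0.10740879157581196 8.027514047669404
cam in tool [ 6.55846179e-02 -5.62338030e-05 -1.45182971e-01] 
 [[-0.00205637 -0.96936895 -0.24560053]
 [ 0.99999731 -0.00173078 -0.00154151]
 [ 0.00106921 -0.24560304  0.9693699 ]]
```

Call:
step_arm(slide=[[34,-16,0],[34,-16,0],[34,-16,0],[34,-16,0],[34,-16,0],[34,-16,0],[34,-16,0],[34,-16,0],[34,-16,0],[34,-16,0],[34,-16,0],[34,-16,0],[34,-16,0],[34,-16,0],[34,-16,0],[27,-18,0],[0,0,0],[0,0,0],[0,0,0],[0,0,0]], twist=[0,0,0,0,0,0,0,0,0,0,0,0,0,0,0,0,7,7,7,0], jaw=55)

```text
time: 1.82
position: [0.6384, -0.1233, 0.239]
tool_rot: [1.0, 0.02, -0.0, -0.0]
ft_force: [-0.8, -0.6, 1.2]
grip_width: 0.055
```

```bash
python3 - <<'E'
from h import *
c=snap('wrist','w1');P=cloud(c);o=robot.get_obs();print(o['time'],o['position'],R.from_quat(o['tool_rot']).as_matrix()[:,0])
from m import reg
reg('w1',(15,120,90),(32,255,255),(0,0,560,420),'gilt',(0.006,.06))
E
```

```text
1.8667 [ 0.63833693 -0.12360142  0.23908531] [ 9.99023951e-01  4.41626974e-02 -8.95607455e-04]
gilt w1 1918 mean [ 0.6513 -0.1038  0.0316] ctr [ 0.6929 -0.0604] ang 52.5 len 0.3797 0.1249 z [0.02  0.031 0.059]
```

View pics/w1.png

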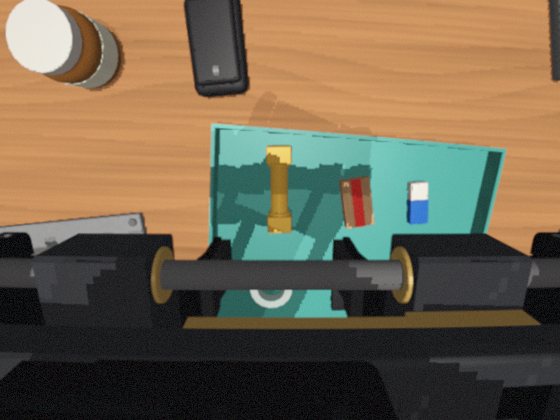

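The wrist view shows the whole gilt column at u 265–292, v 145–234. The staples are at (357,203) and the tape is below at (270,295).

```bash
python3 - <<'E'
from m import *
q=reg('w1',(15,90,60),(32,255,255),(255,140,300,240),'gilt',(0.006,.06))
t=q[q[:,2]>0.026];print(t.min(0),t.max(0))
# top face of caps: centreline fit
c=load('w1');hsv=cv2.cvtColor(c['color'],cv2.COLOR_BGR2HSV);P=cloud(c)
b=q[(q[:,2]>0.027)]
r=cv2.minAreaRect((b[:,:2]*1000).astype(np.float32));print(r)
l=cv2.fitLine(b[:,:2].astype(np.float32),cv2.DIST_HUBER,0,.001,.001).ravel();print(l,np.degrees(np.arctan2(l[1],l[0])))
for x0 in np.arange(.58,.70,.01):
  s=b[abs(b[:,0]-x0)<.005]
  if len(s):print(x0.round(3),s[:,1].min().round(4),s[:,1].max().round(4),s[:,2].max().round(3))
E
```

```text
gilt w1 1755 mean [ 0.638  -0.1201  0.029 ] ctr [ 0.6366 -0.1201] ang -177.4 len 0.0993 0.028 z [0.021 0.03  0.033]
[ 0.58733672 -0.13614864  0.02600101] [ 0.68666828 -0.10448778  0.03411372]
((636.5028076171875, -119.5711669921875), (99.50260925292969, 27.862895965576172), 3.319160223007202)
[ 0.9991384   0.04150161  0.63185674 -0.12050726] 2.3785503
0.59 -0.1361 -0.1092 0.034
0.6 -0.1347 -0.1077 0.034
0.61 -0.1343 -0.1088 0.034
0.62 -0.1278 -0.1151 0.03
0.63 -0.1265 -0.1137 0.029
0.64 -0.1261 -0.1145 0.03
0.65 -0.1245 -0.1132 0.03
0.66 -0.1272 -0.1093 0.032
0.67 -0.1314 -0.1048 0.034
0.68 -0.1311 -0.1045 0.034
0.69 -0.1307 -0.1121 0.034
```

Call:
step_arm(slide=[[-1,-4,36],[0,0,36],[0,0,36],[0,0,36],[0,0,36],[0,0,18],[0,0,12],[0,0,6],[0,0,0]], twist=[0,0,0,0,0,0,0,0,0])

```text
time: 2.62
position: [0.6373, -0.1201, 0.0231]
tool_rot: [1.0, 0.021, -0.0, -0.0]
ft_force: [-0.2, 0.0, -0.4]
grip_width: 0.055
```

Call:
step_arm(slide=[[0,0,0],[0,0,0],[0,0,0],[0,0,0],[0,0,0],[0,0,0]], twist=[0,0,0,0,0,0], jaw=5, force=30)

```text
time: 3.12
position: [0.6376, -0.12, 0.0241]
tool_rot: [1.0, 0.021, 0.0, 0.0]
ft_force: [-0.5, 0.3, 0.2]
grip_width: 0.0225
```

Call:
step_arm(slide=[[0,0,0],[0,0,-20],[0,0,-40],[0,0,-40],[0,0,-40],[0,0,-40],[0,0,-40],[-12,-32,0],[-12,-32,0],[-12,-32,0],[-12,-32,0],[-12,-32,0],[-12,-32,0],[-12,-32,0],[-13,-34,0],[0,0,0]], twist=[0,0,0,0,0,0,0,0,0,0,0,0,0,0,0,0])

```text
time: 4.45
position: [0.5249, 0.1393, 0.2428]
tool_rot: [1.0, 0.023, -0.003, -0.002]
ft_force: [0.2, -0.4, -1.7]
grip_width: 0.0198
```

Call:
step_arm(slide=[[0,0,0],[0,0,0],[0,0,0],[0,0,0],[0,0,0],[0,0,0],[0,0,0],[0,0,0],[0,0,0],[0,0,0],[0,0,0],[0,0,0],[0,0,0],[0,0,0],[0,0,0],[0,0,0]], twist=[-6.8,-6.8,-6.8,-6.8,-6.8,-6.8,-6.8,-6.8,-6.8,-6.8,-6.8,-6.8,-6.8,-6.8,0,0])

```text
time: 5.78
position: [0.5294, 0.1337, 0.2431]
tool_rot: [0.66, 0.751, -0.0, -0.0]
ft_force: [0.1, -0.0, -2.2]
grip_width: 0.019
```

```bash
python3 - <<'E'
from h import *
for n in ['wrist','scene','side']: snap(n,n[0]+'2')
o=robot.get_obs();print(o['time'],o['position'],R.from_quat(o['tool_rot']).as_matrix()[:,0],o['grip_width'])
a=load('s2')['color'];
E
```

```text
5.9333 [0.52964818 0.13374973 0.24336008] [-1.29742490e-01  9.91547721e-01  6.37939339e-05] 0.01940200404790329
```

View pics/w2.png

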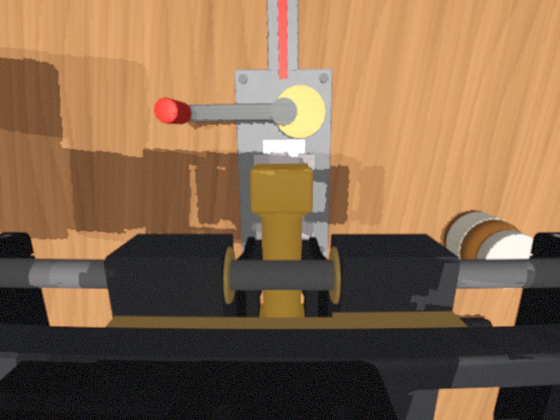

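View pics/s2.png

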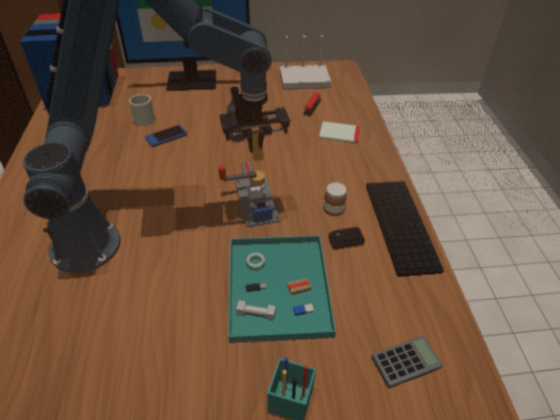

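The wrist view shows the column gripped along the press line, with its far cap at (281,190). The far base corners are near (236,71) and (331,71), the stripe is at u≈283, the knob at (170,110) and the hub at (285,112).

```bash
python3 - <<'E'
from h import *
c=load('w2');P=cloud(c);hsv=cv2.cvtColor(c['color'],cv2.COLOR_BGR2HSV)
im=c['color']
cv2.imwrite('pics/w2z.png',cv2.resize(im[40:200,150:350],None,fx=4,fy=4,interpolation=cv2.INTER_CUBIC)[:600])
def line(q):
    l=cv2.fitLine(q[:,:2].astype(np.float32),cv2.DIST_HUBER,0,.001,.001).ravel();return l[2:],np.degrees(np.arctan2(l[1],l[0]))
def cm(lo,hi,b):
    m=cv2.inRange(hsv,np.array(lo),np.array(hi))>0;k=np.zeros_like(m);k[b[1]:b[3],b[0]:b[2]]=1;return m&k
q=P[cm((0,150,90),(8,255,255),(270,0,300,82))|cm((170,150,90),(180,255,255),(270,0,300,82))];print('stripe',len(q),np.nanmean(q,0),line(q),np.nanmax(q,0),np.nanmin(q,0))
q=P[cm((0,150,60),(8,255,255),(150,90,200,130))|cm((170,150,60),(180,255,255),(150,90,200,130))];t=q[q[:,2]>.107];print('knobtop',len(t),t.mean(0),(t.max(0)+t.min(0))/2,np.ptp(t,axis=0))
# base plate edges: height mask 0.007..0.014, low saturation
m=(P[...,2]>.004)&(P[...,2]<.016)&(hsv[...,1]<60);m[:, :200]=0;m[:,350:]=0
E_=[]
for v in range(85,240,3):
    us=np.where(m[v])[0]
    if len(us)>20:
        l=us[0];r=us[-1];E_.append((v,*P[v,l,:2],*P[v,r,:2]))
E_=np.array(E_);print(E_[::6].round(4))
for k in (1,3):
    p,a=line(E_[:,k:k+2]);print('edge',p,a)
# saddle tops by height
for z0,z1 in [(.045,.056)]:
    mm=(P[...,2]>z0)&(P[...,2]<z1)&(hsv[...,1]<60);mm[:130]=0;mm[170:]=0;mm[:,:240]=0;mm[:,330:]=0
    q=P[mm];print(len(q),np.percentile(q,[1,50,99],axis=0))
# brass+hub
m=cm((20,90,90),(35,255,255),(270,80,330,140));q=P[m&(P[...,2]>.04)];print('brass',len(q),(np.nanpercentile(q,98,axis=0)+np.nanpercentile(q,2,axis=0))/2,np.ptp(q,axis=0))
# column far cap
m=cm((15,90,60),(32,255,255),(240,160,320,210));q=P[m];t=q[q[:,2]>np.nanmax(q[:,2])-.006];print('cap',np.nanmax(q[:,2]),cv2.minAreaRect((t[:,:2]*1000).astype(np.float32)))
m=cm((15,90,60),(32,255,255),(240,160,320,260));print('col',np.nanpercentile(P[m],[1,99],axis=0)); 
E
```

```text
stripe 251 [0.50526718 0.31718331 0.0112284 ] (array([0., 0.], dtype=float32), np.float32(0.0)) [0.51177767 0.33490546 0.01384462] [0.49938895 0.28778842 0.00888954]
knobtop 499 [0.42093801 0.20373315 0.11164951] [0.42054679 0.20371068 0.11072558] [0.02046613 0.02095709 0.00711247]
[[8.500e+01 4.610e-01 2.420e-01 5.682e-01 2.554e-01]
 [1.210e+02 4.661e-01 2.029e-01 5.735e-01 2.166e-01]
 [1.390e+02 4.690e-01 1.827e-01 5.766e-01 1.965e-01]
 [1.570e+02 4.722e-01 1.621e-01 5.787e-01 1.758e-01]
 [1.750e+02 4.756e-01 1.412e-01 5.823e-01 1.547e-01]
 [1.930e+02 4.788e-01 1.193e-01 5.846e-01 1.329e-01]
 [2.110e+02 4.808e-01 9.650e-02 5.885e-01 1.104e-01]
 [2.290e+02 4.843e-01 7.380e-02 5.909e-01 8.740e-02]]
edge [0.4751327  0.14053096] -82.01165
edge [0.5823893  0.15238763] -82.34333
242 [[0.49420961 0.16155356 0.04516523]
 [0.54623916 0.16931349 0.05076504]
 [0.55716613 0.17817228 0.05403492]]
brass 1538 [0.53797434 0.21929508 0.05715051] [0.04629193 0.0505147  0.01662891]
cap 0.25324286237381033 ((522.5203857421875, 174.07748413085938), (27.88008689880371, 18.130245208740234), 7.582146167755127)
col [[0.50896283 0.13897308 0.22841113]
 [0.53632942 0.18413828 0.25252254]]
```

View pics/w2z.png

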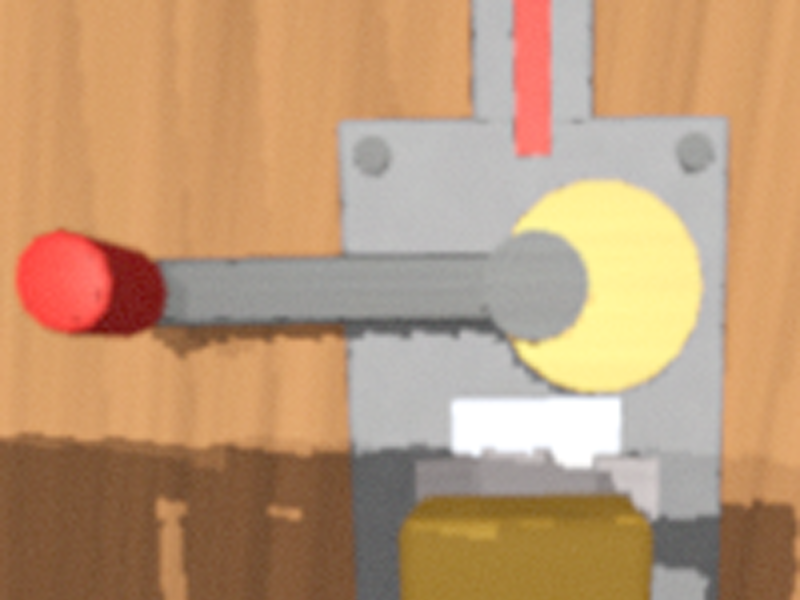

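Call:
step_arm(slide=[[3,2,30],[0,0,35],[0,0,35],[0,0,35],[0,0,20],[0,0,0],[0,0,0]], twist=[-0.3,0,0,0,0,0,0])

```text
time: 6.52
position: [0.531, 0.137, 0.0878]
tool_rot: [0.657, 0.754, -0.001, -0.001]
ft_force: [0.9, -0.4, -1.7]
grip_width: 0.0192
```

```bash
python3 - <<'E'
from h import *
for n in ['wrist','scene','side']: snap(n,n[0:2]+'3')
o=robot.get_obs();print(o['time'],o['position'],R.from_quat(o['tool_rot']).as_matrix()[:,0],o['grip_width'])
c=load('sc3')['color'][120:220,265:385];d=load('si3')['color'][130:230,200:300]
cv2.imwrite('pics/z3.png',np.hstack([cv2.resize(c,(400,400),interpolation=2),cv2.resize(d,(400,400),interpolation=2)]))
E
```

```text
6.6667 [0.53306383 0.13716589 0.0903616 ] [-1.36510044e-01  9.90638627e-01 -3.43382294e-04] 0.018922128030200276
```

View pics/wr3.png

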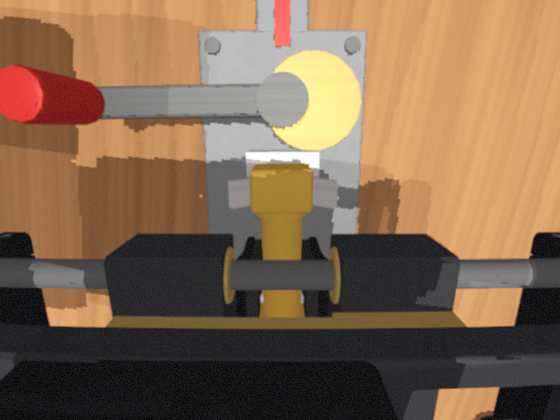

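View pics/z3.png

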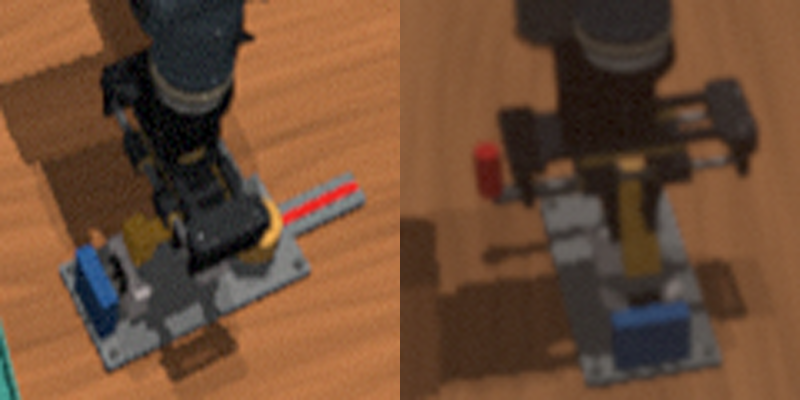

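The column's far cap (250–313, v 190) sits almost centred over the saddle floor (246–319, v 158). I measure what offset remains.

```bash
python3 - <<'E'
from h import *
o=robot.get_obs();print(o['position'])
c=load('wr3');P=cloud(c);hsv=cv2.cvtColor(c['color'],cv2.COLOR_BGR2HSV)
a=np.radians(97.8);yv=np.array([np.cos(a),np.sin(a)]);xv=np.array([yv[1],-yv[0]])
m=(P[...,2]>.004)&(P[...,2]<.016)&(hsv[...,1]<60);m[:,:180]=0;m[:,380:]=0
for v in range(120,230,15):
    us=np.where(m[v])[0];L=P[v,us[0],:2];Rr=P[v,us[-1],:2];print(v,us[0],us[-1],((L+Rr)/2).round(4),np.linalg.norm(L-Rr).round(4), 'centre lateral', (xv@(L+Rr)/2).round(4))
m=cv2.inRange(hsv,np.array((15,90,60)),np.array((32,255,255)))>0
m[:160]=0;m[215:]=0;m[:,:245]=0;m[:,320:]=0
q=P[m&(P[...,2]>.085)];print(np.nanmax(q[:,2]))
t=q[q[:,2]>np.nanmax(q[:,2])-.004];r=cv2.minAreaRect((t[:,:2]*1000).astype(np.float32));print(r,'cap lateral',xv@np.array(r[0])/1000,'tool lat',xv@o['position'][:2], xv@np.array([.5312,.132]))
print('cap end long',np.percentile(q[:,:2]@yv,99.5),'nest long',yv@np.array([.5312,.132]))
# brass near edge (contact), knob
m=(hsv[...,2]>200)&(hsv[...,1]<40);m[:150]=0;m[170:]=0;m[:,:240]=0;m[:,325:]=0
q=P[m];print('saddle floor',len(q),np.percentile(q,[2,50,98],axis=0),'long max',np.percentile(q[:,:2]@yv,98),'lat range',np.percentile(q[:,:2]@xv,[2,98]))
m=cv2.inRange(hsv,np.array((15,60,90)),np.array((35,255,255)))>0;m[:45]=0;m[155:]=0;m[:,:265]=0;m[:,365:]=0
q=P[m&(P[...,2]>.045)];print('brass long',np.percentile(q[:,:2]@yv,[1,99]),np.percentile(q[:,2],[2,50,98]))
E
```

```text
[0.53306383 0.13716589 0.0903616 ]
120 203 362 [0.5202 0.2095] 0.1081 centre lateral 0.5438
135 204 361 [0.5215 0.1996] 0.1077 centre lateral 0.5437
150 205 360 [0.523  0.1895] 0.1075 centre lateral 0.5439
165 205 359 [0.5241 0.1791] 0.1083 centre lateral 0.5436
180 206 359 [0.5258 0.1686] 0.1089 centre lateral 0.5438
195 207 358 [0.5275 0.1579] 0.1084 centre lateral 0.544
210 208 357 [0.5288 0.147 ] 0.1082 centre lateral 0.5438
225 209 356 [0.5302 0.1356] 0.1081 centre lateral 0.5437
0.09812676174965615
((524.02685546875, 176.21893310546875), (27.849849700927734, 20.45181655883789), 7.9419636726379395) cap lateral 0.5430941287848765 tool lat 0.5467473860514727 0.5441997084197591
cap end long 0.11366268021404204 nest long 0.058686602865128126
saddle floor 762 [[nan nan nan]
 [nan nan nan]
 [nan nan nan]] long max nan lat range [nan nan]
brass long [0.12060187 0.16904365] [0.05574366 0.05713705 0.05858828]
```

Call:
step_arm(slide=[[0,0.5,15],[0,0,12],[0,0,8],[0,0,4],[0,0,0],[0,0,0]], twist=[0,0,0,0,0,0])

```text
time: 7.17
position: [0.5326, 0.1372, 0.0509]
tool_rot: [0.657, 0.754, 0.001, 0.001]
ft_force: [-1.5, -0.5, 2.6]
grip_width: 0.019
```

```bash
python3 - <<'E'
from h import *
o=robot.get_obs();print(o['position'],o['ft_force'],o['moment'])
snap('wrist','w4')
E
```

```text
[0.5326446  0.13716448 0.05085193] [-1.51717645 -0.47357528  2.58527901] [-0.06092248 -0.02748996  0.08615205]
```

View pics/w4.png

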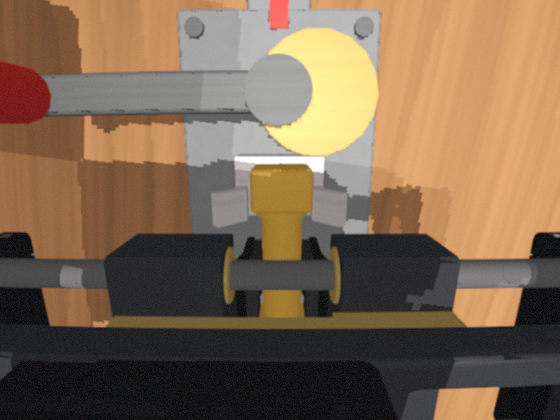

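The column sits between the saddle cheeks. The vertical force went from −1.7 to +2.6 N, so it rests on the floor. I release it and retreat.

Call:
step_arm(slide=[[0,0,0],[0,0,0],[0,0,0],[0,0,0],[0,0,0],[0,0,-20],[0,0,-35],[0,0,-40],[0,0,-40],[0,0,0],[0,0,0]], twist=[0,0,0,0,0,0,0,0,0,0,0], jaw=45)

```text
time: 8.13
position: [0.5337, 0.1373, 0.1872]
tool_rot: [0.657, 0.754, 0.002, 0.002]
ft_force: [-0.2, 0.1, -1.1]
grip_width: 0.045
```

```bash
python3 - <<'E'
from h import *
o=robot.get_obs();print(o['position'],o['time'],o['grip_width'],R.from_quat(o['tool_rot']).as_matrix()[:,0])
c=snap('wrist','w5');P=cloud(c);hsv=cv2.cvtColor(c['color'],cv2.COLOR_BGR2HSV)
a=np.radians(97.8);yv=np.array([np.cos(a),np.sin(a)]);xv=np.array([yv[1],-yv[0]])
for n,b,lo,hi in [('cap',(240,140,330,260),.05,.065),('brass',(240,60,340,175),.045,.065)]:
  m=cv2.inRange(hsv,np.array((15,60,60)),np.array((35,255,255)))>0
  k=np.zeros_like(m);k[b[1]:b[3],b[0]:b[2]]=1;q=P[m&k&(P[...,2]>lo)&(P[...,2]<hi)]
  if len(q): print(n,len(q),'long',np.percentile(q[:,:2]@yv,[1,99]),'lat',np.percentile(q[:,:2]@xv,[1,99]),np.percentile(q[:,2],[5,95]))
m=((hsv[...,0]<8)|(hsv[...,0]>172))&(hsv[...,1]>150)&(P[...,2]>.107);t=P[m];print('knob',len(t),t.mean(0),np.ptp(t,axis=0))
E
```

```text
[0.53365219 0.13730501 0.18717569] 8.1333 0.04495274328430159 [-1.36938033e-01  9.90579470e-01 -5.37580973e-04]
cap 2702 long [0.01590916 0.12090055] lat [0.5316435  0.56087131] [0.05145306 0.05982303]
brass 3121 long [0.09358758 0.1684811 ] lat [0.53196201 0.58380626] [0.05597157 0.05964472]
knob 927 [0.4315043  0.19912579 0.12753278] [0.20449524 0.09447897 0.18422418]
```

View pics/w5.png

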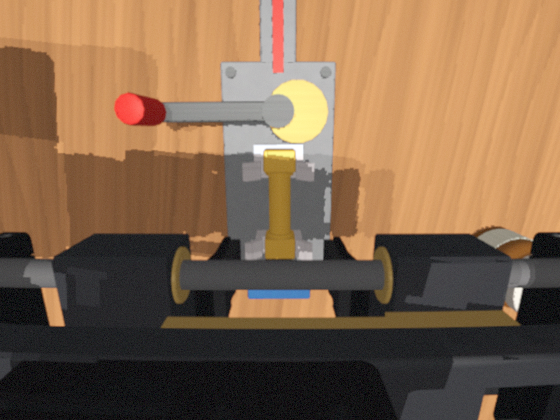

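The column lies in the cradle at u 263–296, v 150–255, with a visible gap to the cam. The knob is at (135,108).

```bash
python3 - <<'E'
from h import *
c=load('w5');P=cloud(c);hsv=cv2.cvtColor(c['color'],cv2.COLOR_BGR2HSV)
a=np.radians(97.8);yv=np.array([np.cos(a),np.sin(a)]);xv=np.array([yv[1],-yv[0]])
m=cv2.inRange(hsv,np.array((15,60,60)),np.array((35,255,255)))>0
for b in [(255,146,305,262),(260,60,335,146)]:
  k=np.zeros_like(m);k[b[1]:b[3],b[0]:b[2]]=1;q=P[m&k&(P[...,2]>.045)&(P[...,2]<.065)]
  r=cv2.minAreaRect((q[:,:2]*1000).astype(np.float32));print(r,'long',np.percentile(q[:,:2]@yv,[.5,99.5]),'lat',np.percentile(q[:,:2]@xv,[1,99]))
print('nest .0587 lat .5438')
m=((hsv[...,0]<8)|(hsv[...,0]>172))&(hsv[...,1]>150)&(P[...,2]>.108)&(P[...,2]<.118);m[:,200:]=0;t=P[m];print('knob',len(t),t.mean(0),np.ptp(t,axis=0),(t.max(0)+t.min(0))/2)
E
```

```text
((531.3859252929688, 134.55307006835938), (27.749650955200195, 104.79187774658203), 7.81132173538208) long [0.00934347 0.11347031] lat [0.53164261 0.5582708 ]
((536.771728515625, 219.63050842285156), (47.03451156616211, 50.501949310302734), 3.856278657913208) long [0.12003644 0.16968121] lat [0.54059332 0.58396685]
nest .0587 lat .5438
knob 820 [0.42131822 0.20374343 0.11167043] [0.02153428 0.0205527  0.00592621] [0.42054382 0.20368176 0.11111663]
```

Call:
step_arm(slide=[[20,-25,0],[20,-25,0],[20,-25,0],[21,-26,0],[0,0,0],[0,0,0],[0,0,0],[0,0,0],[0,0,0],[0,0,0],[0,0,0],[0,0,0],[0,0,0],[0,0,0],[0,0,0],[0,0,0],[0,0,0],[0,0,0]], twist=[0,0,0,0,-7,-7,-7,-7,-7,-7,-7,-7,-7,-7,-7,-7,-6,0], jaw=50)

```text
time: 9.68
position: [0.4193, 0.2032, 0.1827]
tool_rot: [-0.069, 0.998, -0.0, -0.002]
ft_force: [-0.0, -0.4, 0.4]
grip_width: 0.0499
```

```bash
python3 - <<'E'
from h import *
o=robot.get_obs();print(o['position'],o['time'],o['grip_width'],R.from_quat(o['tool_rot']).as_matrix()[:,0],o['q'])
c=snap('wrist','w6');P=cloud(c);hsv=cv2.cvtColor(c['color'],cv2.COLOR_BGR2HSV)
m=((hsv[...,0]<8)|(hsv[...,0]>172))&(hsv[...,1]>150)&(P[...,2]>.1)&(P[...,2]<.12);t=P[m];print('knob',len(t),t.mean(0),np.ptp(t,axis=0),(t.max(0)+t.min(0))/2)
E
```

```text
[0.41933789 0.20318914 0.18273924] 9.6833 0.04994795588790015 [-0.99034997 -0.13851347  0.00457878] [ 2.10715663e-01  4.07190843e-01  1.87844102e+00 -6.27873190e-05
  8.60554818e-01 -1.49900220e+00]
knob 727 [0.4177745  0.20304777 0.11100346] [0.02103035 0.02035091 0.01433477] [0.41888484 0.20319624 0.10722209]
```

View pics/w6.png

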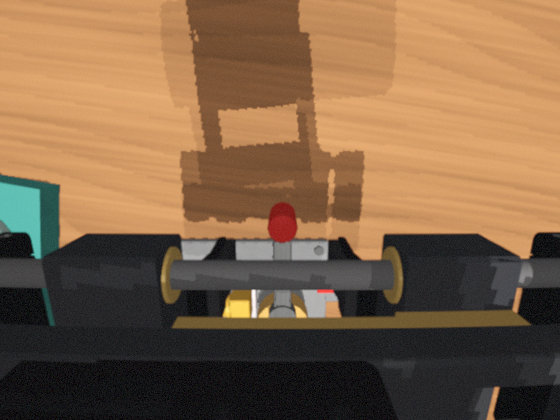

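The knob at (282,222) lies midway between the jaws. Measured at (0.4185, 0.2032), it is within 1 mm of the tool. I descend and grip it.

Call:
step_arm(slide=[[0,0,30],[0,0,30],[0,0,20],[0,0,10],[0,0,1],[0,0,0]], twist=[0,0,0,0,0,0])

```text
time: 10.23
position: [0.4199, 0.2033, 0.0924]
tool_rot: [-0.068, 0.998, -0.0, -0.002]
ft_force: [0.2, 0.6, 0.8]
grip_width: 0.0499
```

Call:
step_arm(slide=[[0,0,0],[0,0,0],[0,0,0],[0,0,0],[0,0,0],[0,0,0],[0,0,0]], twist=[0,0,0,0,0,0,0], jaw=8, force=25)

```text
time: 10.82
position: [0.421, 0.2038, 0.0941]
tool_rot: [-0.068, 0.998, 0.0, 0.001]
ft_force: [-0.3, 1.2, 4.2]
grip_width: 0.0212
```

Call:
step_arm(slide=[[-0.4,8.7,0],[-0.4,8.7,0],[-0.4,8.7,0],[-0.4,8.7,0],[-0.4,8.7,0],[-0.4,8.7,0],[-0.4,8.7,0],[-0.4,8.7,0],[-0.4,8.7,0],[0,0,0],[0,0,0]], twist=[5,5,5,5,5,5,5,5,5,0,0])

```text
time: 11.73
position: [0.4398, 0.2774, 0.094]
tool_rot: [0.317, 0.948, -0.0, -0.0]
ft_force: [-2.0, -0.2, 6.7]
grip_width: 0.0216
```

```bash
python3 - <<'E'
from h import *
o=robot.get_obs();p=o['position'];print(p,o['time'],o['grip_width'],o['ft_force'],o['moment'],o['q'])
d=p[:2]-np.array([.5199,.2173]);x=R.from_quat(o['tool_rot']).as_matrix()[:,0];print(np.linalg.norm(d),187.8-np.degrees(np.arctan2(d[1],d[0])),np.degrees(np.arctan2(x[1],x[0])))
for n in ['scene','side']: snap(n,n[:2]+'7')
c=load('sc7')['color'][110:220,265:385];d=load('si7')['color'][120:230,195:305]
cv2.imwrite('pics/z7.png',np.hstack([cv2.resize(c,(400,400),interpolation=2),cv2.resize(d,(400,400),interpolation=2)]))
E
```

```text
[0.43981946 0.27742905 0.09401547] 11.7333 0.02155240959055712 [-2.01293902 -0.23363464  6.67174323] [-0.01812483  0.19127217  0.05555647] [ 3.47786967e-01  6.16154325e-01  1.81643996e+00 -4.21724727e-04
  7.09649661e-01 -5.77236367e-01]
0.1001418813873589 44.701318926113544 143.01826543104158
```

View pics/z7.png

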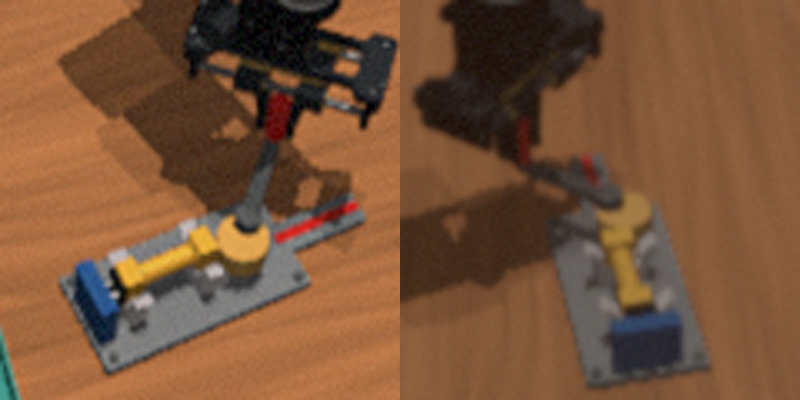

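The lever is at about 45° in both views, the cam is against the column, and the column is in the cradle. I continue the arc.

Call:
step_arm(slide=[[-0.4,8.7,0],[-0.4,8.7,0],[-0.4,8.7,0],[-0.4,8.7,0],[-0.4,8.7,0],[-0.4,8.7,0],[-0.4,8.7,0],[-0.4,8.7,0],[-0.4,8.7,0],[0,0,0],[0,0,0],[0,0,0]], twist=[5,5,5,5,5,5,5,5,5,0,0,0])

```text
time: 12.83
position: [0.5042, 0.3163, 0.094]
tool_rot: [0.656, 0.754, -0.001, -0.002]
ft_force: [-4.6, 3.0, 7.3]
grip_width: 0.0211
```

```bash
cat > chk.py <<'E'
from h import *
import sys
s=sys.argv[1]
o=robot.get_obs();p=o['position'];print(p,o['time'],o['grip_width'],o['ft_force'],o['moment'],o['q'])
d=p[:2]-np.array([.5199,.2173]);x=R.from_quat(o['tool_rot']).as_matrix()[:,0];print(np.linalg.norm(d),187.8-np.degrees(np.arctan2(d[1],d[0])),np.degrees(np.arctan2(x[1],x[0])))
for n in ['scene','side','wrist']: snap(n,n[:2]+s)
c=load('sc'+s)['color'][110:220,265:385];d=load('si'+s)['color'][120:230,195:305]
cv2.imwrite('pics/z%s.png'%s,np.hstack([cv2.resize(c,(400,400),interpolation=2),cv2.resize(d,(400,400),interpolation=2)]))
a=np.radians(97.8);yv=np.array([np.cos(a),np.sin(a)]);xv=np.array([yv[1],-yv[0]])
for f,zl in (('sc',.04),('si',.04)):
  c=load(f+s);P=cloud(c);hsv=cv2.cvtColor(c['color'],cv2.COLOR_BGR2HSV)
  m=cv2.inRange(hsv,np.array((15,90,60)),np.array((35,255,255)))>0
  L=P[...,:2]@yv;A=P[...,:2]@xv
  m&=(P[...,2]>zl)&(P[...,2]<.07)&(abs(A-.544)<.022)&(L>-.01)&(L<.106)
  q=P[m];l=L[m];print(f,len(l),'col long',np.percentile(l,[1,99]),'lat',np.percentile(A[m],[2,50,98]),'z',np.percentile(q[:,2],[5,95]), 'ang',np.degrees(np.arctan2(*np.flip(cv2.fitLine(q[:,:2].astype(np.float32)*1000,cv2.DIST_HUBER,0,.001,.001).ravel()[:2]))))
E
python3 chk.py 8
```

```text
[0.50422601 0.31633025 0.09401689] 12.8333 0.021094933139618795 [-4.62853739  3.03944996  7.31118339] [0.39787042 0.62323632 0.02333518] [0.37179197 0.68415866 1.62202206 0.00251689 0.83840064 0.23137453]
0.10026297166625975 88.80612959829153 97.94863383920783
sc 242 col long [0.00381439 0.1051227 ] lat [0.53095026 0.5484695  0.55920373] z [0.04503094 0.0607014 ] ang -82.33522
si 189 col long [-0.00091708  0.1038709 ] lat [0.53006583 0.54342466 0.55766715] z [0.04982275 0.06400866] ang -82.3249
```

View pics/z8.png

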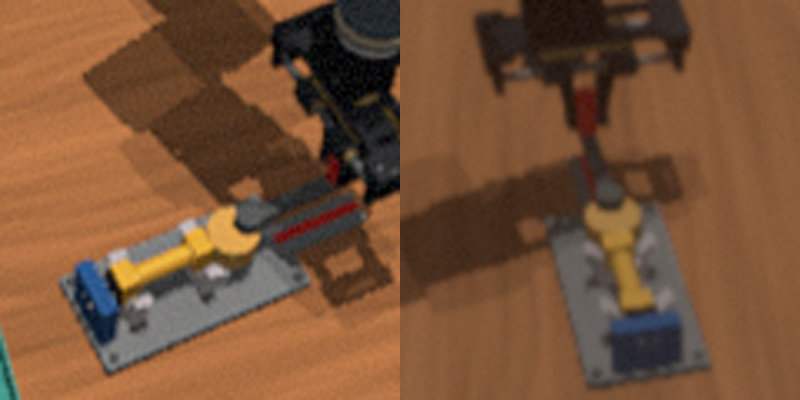

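View pics/wr8.png

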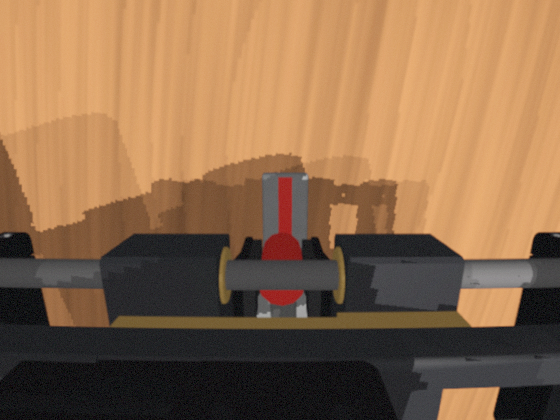

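The lever lies over the stripe: the knob is at u 282, the stripe at u 285. The tool reads 88.8°, and the −4.6 N tangential force matches the lever spring. I nudge about 1° further to centre it.

Call:
step_arm(slide=[[0,2,0],[0,0,0],[0,0,0],[0,0,0],[0,0,0]], twist=[1,0,0,0,0])

```text
time: 13.4
position: [0.5056, 0.3165, 0.094]
tool_rot: [0.663, 0.749, -0.001, -0.002]
ft_force: [-4.5, 1.4, 7.4]
grip_width: 0.0213
```

```bash
python3 chk.py 9
```

```text
[0.50557765 0.31653788 0.09400382] 13.4 0.02125025084153647 [-4.47919522  1.44783876  7.3507827 ] [0.41620609 0.759195   0.07191272] [0.37122541 0.68569722 1.61788063 0.00266836 0.84215645 0.24792049]
0.1002660774912231 89.58758579767388 96.96269838856213
sc 242 col long [0.00314866 0.10471009] lat [0.52911772 0.5482054  0.55975896] z [0.04420618 0.06158252] ang -80.80475
si 189 col long [-0.00152715  0.10408988] lat [0.53029251 0.54310217 0.55745023] z [0.05064682 0.06372758] ang -81.45486
```

View pics/z9.png

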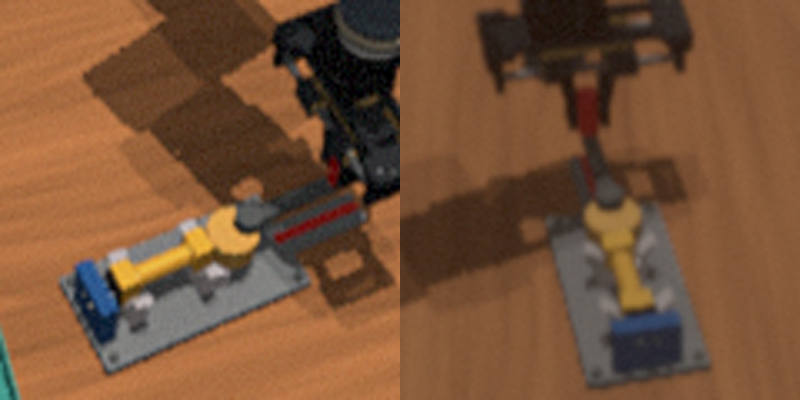

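View pics/sc9.png

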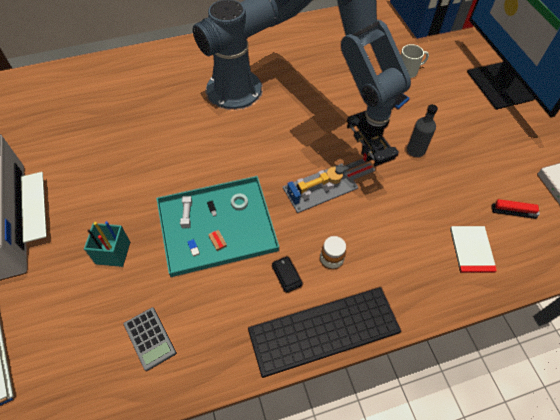

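The lever is at about 89.6° over the stripe and the column is pressed into the pad. The five other tray things and the desk items are where they were. I hand in.

```bash
python3 -c "
from rig import robot
print(robot.hand_in()); o=robot.get_obs(); print(o['time'],o['position'],o['ft_force'],o['grip_width'])"
```

```text
the job is handed in; nothing more can be done
None
the job is handed in; nothing more can be done
```

I laid the gilt column in the cradle, let go of it, gripped the red knob and turned the lever to the cam's highest lift. I handed the job in at 13.4 s with the fingers still holding the knob.

**Cradle, after letting go:** the column was about 5 mm to the cam side of the nest point and about 1 mm off the centre line. It was aligned with the press line to within measuring error.

**Lever, at the end:** the tool position puts it at about 89.6° (1.56 rad), inside 1.42 to 1.72. The grip opening was 21 mm on the 22 mm knob. A sideways force of 4.5 N matches the lever's spring.

**Column, at the end:** its measured ends lie about where a 6 mm push into the pad would put them. The camera figures scatter by 1–4 mm, and the pad force and joint angle were only inferred, not read directly.

**Surroundings:** in the last picture the other five tray things and the mouse, pen box, thermos and jar look unmoved.

**Disagreements:**
- The wrist camera and the tool reading differed by 2–3 mm sideways.
- The tool read about 7 N upward while holding the knob, well under the limits. I did not look for the cause.

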